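# Find the rattling tin and hand it over

## Task

One of the three sealed blue tins has the coffee stall's loose steel chilling ball in it; the other two make no rattle. Taking the tins from the robot's left to its right, lift each one clear of the counter, give it a brisk shake back and forth, and stand each silent one back upright where it was; all three must be shaken, even if an early one rattles. Finish with the gripper still holding the one that rattles, upright and still, in the air a hand's height (about 10 cm) above the middle of the round copper tray, not put down; leave everything else on the counter alone.

Things in the scene. Friction and masses are not known exactly. Their poses are not given: they have to be found in the camera images.
- tin_left_center (a point): centre (half-way up, 38 above the counter) of the left tin of the three as seen from the robot (left is +y): a sealed blue tin with a gold lid, rigid, 110 long (its x) x 60 wide (its y) x 76 high, its z up; it starts upright on the counter, its x within 0.5 rad of pointing away from the robot. The three look alike.
- tin_left: the left tin itself, axes as at its centre, origin mid-underside. Tins weigh 0.15 to 0.55 kg: no clue. One, another each time, has a loose 0.19 kg steel ball (36 dia) inside, rolling 62 along the tin's x, 12 along its y; in the others nothing moves. Shaken along its x, the ball is felt as knocks in the gripper's force and moment, and as its weight (0.06 N m either way) moving end to end after each stroke.
- tin_middle_center (a point): centre (half-way up, 38 above the counter) of the middle tin of the three as seen from the robot (left is +y): a sealed blue tin with a gold lid, rigid, 110 long (its x) x 60 wide (its y) x 76 high, its z up; it starts upright on the counter, its x within 0.5 rad of pointing away from the robot. The three look alike.
- tin_middle: the middle tin itself, axes as at its centre, origin mid-underside. Tins weigh 0.15 to 0.55 kg: no clue. One, another each time, has a loose 0.19 kg steel ball (36 dia) inside, rolling 62 along the tin's x, 12 along its y; in the others nothing moves. Shaken along its x, the ball is felt as knocks in the gripper's force and moment, and as its weight (0.06 N m either way) moving end to end after each stroke.
- tin_right_center (a point): centre (half-way up, 38 above the counter) of the right tin of the three as seen from the robot (left is +y): a sealed blue tin with a gold lid, rigid, 110 long (its x) x 60 wide (its y) x 76 high, its z up; it starts upright on the counter, its x within 0.5 rad of pointing away from the robot. The three look alike.
- tin_right: the right tin itself, axes as at its centre, origin mid-underside. Tins weigh 0.15 to 0.55 kg: no clue. One, another each time, has a loose 0.19 kg steel ball (36 dia) inside, rolling 62 along the tin's x, 12 along its y; in the others nothing moves. Shaken along its x, the ball is felt as knocks in the gripper's force and moment, and as its weight (0.06 N m either way) moving end to end after each stroke.
- tray_center (a point): centre of the upper face of the flat round copper hand-over tray, 150 dia x 4 thick (rim 6), lying fixed on the counter on the customers' side, beyond the tins from the robot
- clay_cup_a: bystander, leave alone: terracotta cup turned upside down, 66 dia x 66 high; origin at the centre of its underside
- clay_cup_b: bystander, leave alone: terracotta cup turned upside down, 66 dia x 66 high; origin at the centre of its underside
- paper_cup: bystander, leave alone: yellow paper coffee cup, 65 dia x 77 high; origin at the centre of its underside
- cup_stack: bystander, leave alone: stack of white paper cups with a yellow one on top, 65 dia x 190 high; origin at the centre of its underside
- coffee_pot: bystander, leave alone: small copper coffee pot, 80 dia x 64 high, with a brass handle reaching 150 along its +y and up to 83 high; origin at the centre of its underside
- pen_pot: bystander, leave alone: terracotta pot of marker pens, 72 dia, 140 high to the pen tops; origin at the centre of its underside
- inlaid_box: bystander, leave alone: wooden keepsake box inlaid in blue, 90 (its x) x 130 x 51 high; origin at the centre of its underside
- spoon: bystander, leave alone: steel spoon lying flat, 150 long, at most 20 high; origin under its middle, its length along its x
Mind the look-alikes: they are no part of the job. What is shaped like the part that bears tray_center but black or turquoise is not meant.

How it is judged:
By the outcome, as a careful person would: the job done as asked, in the order asked, and still so for the second after the job is handed in, while the arm keeps its last pose, push and grip.
It also fails if it takes over 72 s, if anything falls off the work surface, if the arm or the gripper's body presses on something with over 40 N, if the wrist force passes 120 N, or if a joint passes its speed limit or range.

## Robot

A 6-joint arm with a two-finger parallel gripper is mounted at the origin on the work surface. World frame = base frame: x ahead of the robot, y to its left, z up, the work surface at z = 0. Lengths are in m, angles in degrees, forces in N, time in s.
With the tool pointing down it reaches from about 0.375 to 0.975 m from the base axis. Payload 3.8 kg.
Tool frame: the origin (TCP) lies on the centre line of the jaws, within the pads' length; the fingertips stand 11 mm ahead of it and the grasp point (between the pads) lies 8 mm behind it; z points along the fingers, y is the line along which they close (so a half turn about z gives the same grasp; the last joint's range is limited). The gripper opens to 88 mm and grips with 3 to 60 N. Pads are 18 mm wide; open, the fingers measure 123 mm over their backs; the gripper's body (75 mm by 187 mm) begins 45 mm behind the grasp point.
Start: joints at [72.771, 15.12, 91.902, -0, 72.978, -2.114], TCP at [0.176, 0.652, 0.218] pointing down, gripper open.
Joint ranges: [-150.88, 150.88], [-54.13, 125.18], [17.81, 147.31], [-75.09, 255.09], [0, 152.58], [-146.25, 146.25]. Speed limits (degrees/s): [147.25, 147.25, 180, 180, 180, 180].

## Interface

Orientations are given as [roll, pitch, yaw] about the fixed x, y, z axes, in that order (R = Rz(yaw) Ry(pitch) Rx(roll)).
In Python, from rig import env gives the robot as it stands.
- The arm moves only by the tool servo_tool, never from a script. Its argument "commands" is a list that holds one entry, the list of rows, each a list of 7 numbers: the shift along the world's x, y, z each as a share of 0.25 m, from -1 to 1, then the turn, a rotation vector about the world's x, y, z each as a share of 2 rad, from -1 to 1, then the closure, from -1 (fully open) to 1 (shut), so that 0 is half open. A call has 1 to 20 rows; each row shifts and turns the commanded pose from where the row before left it; what a row does not reach is not made up. A row lasts 1/12 s, in which the tool goes at most 41.7 mm and 7.16 degrees, less where a joint would pass 70% of its speed; a pose out of reach is approached as far as the arm can. A call with a number of a shift or a turn outside -1 to 1 is refused whole. A call with a gripper value outside its range is refused whole. The fingers move at their own pace and stop on an object; the grip force is fixed at half the most. Time passes only in rows, so rows that do not move let the fingers close. It gives the time, the measured TCP pose, the force, the opening and the grip force at its end, in the units of the state.
- env.get_state(): the state, without advancing time (a new reading comes with each control period).
- env.snapshot(name): name is "scene" or "top" or "wrist"; returns a dict with "img" (480x640x3 uint8, red, green, blue), "fx", "fy", "cx", "cy" (pixels), "D" ([k1, k2, p1, p2, k3] as OpenCV has them; the pictures are not rectified), "xyz" and "rotation" of the camera in the world. Camera axes: x right, y down, z forward; pixel columns grow to the right and rows downward; lengths in m; the calibration is good to about 2 mm. A picture is of the moment at which its call begins. There is no depth.
- env.hand_in(): hands the job in; it is judged then, once.
The state is a dict: "time_s": time; "q": joint angles; "joint_vel": joint speeds; "tau": joint torques, N m; "position": TCP position; "orientation": TCP orientation; "ft_force": force on the tool from outside, world axes, zero at the start; "wrist_torque": the same for the moment, N m; "grip_width": finger opening in m; "grip_force": force on a finger pad.
Only numpy, scipy, OpenCV 4.12 (cv2) and the standard library are available. Lean on these libraries where they do the work, as an engineer would, in place of code of your own. Each camera call takes 0.05 s, during which the arm holds its last target. There are 200 camera calls.

## Working session

There is one attempt and no reset: what is moved stays moved. The work goes in short steps, Python scripts to look and compute and a tool call to move; the robot and the scene stay as the last step left them, time stands still between calls to the robot, and variables do not carry over. Pictures are saved under pics/ and viewed, at most 10 in all, crops included, and the job is handed in when it is done.

Besides the shell and the picture viewer there is one more tool, called after ">>>" as a command line: name --argument value ..., lists and objects as JSON in quotes. servo_tool: Moves the arm, as the interface text tells. Shift numbers are shares of 0.25 m and turn numbers shares of 2 rad, none past 1 either way. Its arguments: {"type":"object","properties":{"commands":{"type":"array","items":{"type":"array","items":{"type":"array","items":{"type":"number","minimum":-1,"maximum":1}}}}},"required":["commands"]}

```bash
mkdir -p pics; ls
cat > h.py <<'E'
import numpy as np, cv2, sys
from rig import env
def snap(n,tag):
    s=env.snapshot(n); cv2.imwrite(f'pics/{tag}.png',s['img'][:,:,::-1]); np.save(f'pics/{tag}.npy',s,allow_pickle=True); return s
def load(tag): return np.load(f'pics/{tag}.npy',allow_pickle=True).item()
def K(s): return np.array([[s['fx'],0,s['cx']],[0,s['fy'],s['cy']],[0,0,1.]])
def ray(s,uv):
    p=cv2.undistortPoints(np.array(uv,float).reshape(-1,1,2),K(s),np.array(s['D'])).reshape(-1,2)
    d=np.c_[p,np.ones(len(p))]@rot(s).T
    return np.array(s['xyz']),d
def rot(s):
    from scipy.spatial.transform import Rotation as R
    r=np.array(s['rotation'],float)
    return r if r.shape==(3,3) else R.from_euler('xyz',r,degrees=True).as_matrix()
def plane(s,uv,z):
    o,d=ray(s,uv); return o+d*((z-o[2])/d[:,2])[:,None]
def tri(s1,a,s2,b):
    o1,d1=ray(s1,a);o2,d2=ray(s2,b);out=[]
    for x,y in zip(d1,d2):
        t=np.linalg.lstsq(np.c_[x,-y],o2-o1,rcond=None)[0]
        p,q=o1+t[0]*x,o2+t[1]*y; out.append(np.r_[(p+q)/2,np.linalg.norm(p-q)])
    return np.array(out)
E
python3 - <<'E'
from h import *
for n in ['scene','top']:
    s=snap(n,n+'0'); print(n,s['xyz'],s['rotation'],s['fx'])
st=env.get_state(); print(st)
E
```

```text
pics
scene [1.33655298 0.0707773  1.47362244] [-148.84845423   -0.54657414   97.49954519] 570.7345875420561
top [ 0.38807468 -0.02591824  1.42789523] [-174.98851404    0.45727872  -90.26400937] 533.9223807012063
{'time_s': 0.1, 'q': array([ 7.27723068e+01,  1.51664336e+01,  9.19721506e+01, -1.74084085e-03,
        7.29781550e+01, -2.11339333e+00]), 'joint_vel': array([-0.00773651,  0.00973099, -0.14691162, -0.00929224,  0.0684369 ,
        0.00451215]), 'tau': array([-2.41892258e-04, -5.03619790e+01, -3.58071291e+01,  7.30634923e-02,
        2.34049262e-02, -4.90400510e-05]), 'position': array([0.17580459, 0.65100066, 0.21710589]), 'orientation': array([-1.79883279e+02, -2.64261646e-03,  1.64886209e+02]), 'ft_force': array([-0.57109969,  0.63996941, -0.80975021]), 'wrist_torque': array([-0.01098627,  0.02111236, -0.00861617]), 'grip_force': 0.0, 'grip_width': 0.08813846741901202}
```

View pics/top0.png

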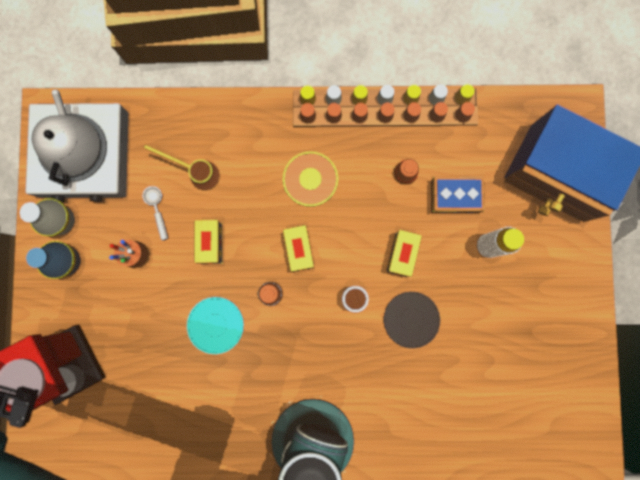

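View pics/scene0.png

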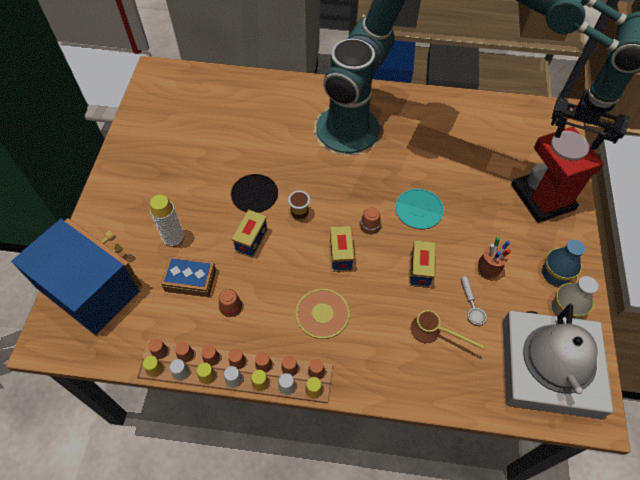

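The top view shows the three tins with gold lids at about (207,242), (298,248) and (404,253), and the copper tray at (310,178). In the scene view the tins are at (423,258), (342,245) and (251,230), and the tray is at (323,313). The black and turquoise discs are the look-alikes.

```bash
cat >> h.py <<'E'
def lids(s,centers,r=32):
    im=s['img']; hsv=cv2.cvtColor(im,cv2.COLOR_RGB2HSV); out=[]
    m=cv2.inRange(hsv,(22,90,110),(35,255,255))
    for c in centers:
        w=np.zeros_like(m); cv2.circle(w,c,r,255,-1)
        cs,_=cv2.findContours(m&w,cv2.RETR_EXTERNAL,cv2.CHAIN_APPROX_NONE)
        k=max(cs,key=cv2.contourArea); hull=cv2.convexHull(k)
        out.append(hull.reshape(-1,2))
    return out
def cen(h):
    M=cv2.moments(h.reshape(-1,1,2)); return [M['m10']/M['m00'],M['m01']/M['m00']]
E
python3 - <<'E'
from h import *
t,s=load('top0'),load('scene0')
ht=lids(t,[(207,242),(298,248),(404,253)]); hs=lids(s,[(423,258),(342,242),(251,228)])
ct=[cen(h) for h in ht]; cs=[cen(h) for h in hs]
print(np.round(ct),np.round(cs))
print('lid centers',tri(t,ct,s,cs).round(4))
for h in ht:
  P=plane(t,h,0.076)[:,:2]; b=cv2.minAreaRect((P*1000).astype(np.float32)); c=cv2.boxPoints(b)
  e=max([c[1]-c[0],c[2]-c[1]],key=np.linalg.norm); e=e*np.sign(e[0]); print('top rect',np.round(b[0],1),np.round(b[1],1),'yaw',np.degrees(np.arctan2(e[1],e[0])).round(1))
for h in hs:
  P=plane(s,h,0.076)[:,:2]; b=cv2.minAreaRect((P*1000).astype(np.float32)); c=cv2.boxPoints(b)
  e=max([c[1]-c[0],c[2]-c[1]],key=np.linalg.norm); e=e*np.sign(e[0]); print('scene rect',np.round(b[0],1),np.round(b[1],1),'yaw',np.degrees(np.arctan2(e[1],e[0])).round(1))
def disc(s,c,r):
  hsv=cv2.cvtColor(s['img'],cv2.COLOR_RGB2HSV); g=cv2.Canny(cv2.cvtColor(s['img'],cv2.COLOR_RGB2GRAY),40,100)
  m=cv2.inRange(hsv,(24,100,130),(34,255,255)); w=np.zeros_like(m); cv2.circle(w,c,r,255,-1)
  cs,_=cv2.findContours(m&w,cv2.RETR_EXTERNAL,cv2.CHAIN_APPROX_NONE)
  print(sorted([cv2.contourArea(k) for k in cs])[-4:])
  k=max(cs,key=cv2.contourArea); return cv2.convexHull(k).reshape(-1,2)
a=disc(t,(310,178),18); b=disc(s,(323,313),18)
print('tray',cen(a),cen(b),tri(t,[cen(a)],s,[cen(b)]).round(4), plane(t,[cen(a)],.004),plane(s,[cen(b)],.004))
E
```

```text
[[206. 241.]
 [298. 248.]
 [405. 253.]] [[424. 258.]
 [342. 242.]
 [249. 227.]]
lid centers [[ 5.168e-01  2.682e-01  7.290e-02  1.000e-04]
 [ 4.978e-01  3.390e-02  7.360e-02  0.000e+00]
 [ 4.840e-01 -2.379e-01  7.470e-02  1.800e-03]]
top rect [516.8 267.6] [108.3  61.3] yaw 0.7
top rect [498.   33.9] [110.5  60.3] yaw 10.3
top rect [ 484.  -236.9] [ 61.3 110.8] yaw -14.9
scene rect [517.1 267.3] [106.6  58.4] yaw 1.6
scene rect [498.   33.7] [106.7  59.4] yaw 10.2
scene rect [ 483.5 -238.1] [ 58.1 108.7] yaw -14.3
[335.5]
[286.0]
tray [309.94323144104806, 178.43328481319747] [322.05301748448954, 312.61477721376195] [[6.915e-01 3.500e-03 6.500e-03 5.000e-04]] [[0.69199895 0.00379133 0.004     ]] [[0.69038819 0.00316289 0.004     ]]
```

Both views agree to about 1 mm:

| Object | Position (m) | Yaw |
|---|---|---|
| Left tin | (0.517, 0.268) | 1° |
| Middle tin | (0.498, 0.034) | 10° |
| Right tin | (0.484, -0.237) | -14.6° |
| Tray | (0.691, 0.0035) | – |

The measured lid heights are about 74 mm, against the stated 76. I'll move above the left tin.

>>> servo_tool --commands '[[[0.05, -0.059, 0, 0, 0, 0.005, -1], [0.105, -0.118, 0, 0, 0, 0.011, -1], [0.105, -0.118, 0, 0, 0, 0.011, -1], [0.105, -0.118, 0, 0, 0, 0.011, -1], [0.105, -0.118, 0, 0, 0, 0.011, -1], [0.105, -0.118, 0, 0, 0, 0.011, -1], [0.105, -0.118, 0, 0, 0, 0.011, -1], [0.105, -0.118, 0, 0, 0, 0.011, -1], [0.105, -0.118, 0, 0, 0, 0.011, -1], [0.105, -0.118, 0, 0, 0, 0.011, -1], [0.105, -0.118, 0, 0, 0, 0.011, -1], [0.105, -0.118, 0, 0, 0, 0.011, -1], [0.105, -0.118, 0, 0, 0, 0.011, -1], [0.054, -0.057, 0, 0, 0, 0.005, -1], [0, 0, 0, 0, 0, 0, -1], [0, 0, 0, 0, 0, 0, -1]]]'

```text
time_s: 1.43
position: [0.5172, 0.2677, 0.2177]
orientation: [-180.0, -0.1, -179.0]
ft_force: [-0.0, -0.9, -0.3]
grip_width: 0.088
grip_force: 0.0
```

Run:
```python
from h import *
s=snap('wrist','w1'); print(s['xyz'],s['rotation'])
hsv=cv2.cvtColor(s['img'],cv2.COLOR_RGB2HSV); m=cv2.inRange(hsv,(22,90,110),(35,255,255))
k=max(cv2.findContours(m,cv2.RETR_EXTERNAL,cv2.CHAIN_APPROX_NONE)[0],key=cv2.contourArea); h=cv2.convexHull(k).reshape(-1,2)
print(h.min(0),h.max(0)); P=plane(s,h,.076)[:,:2]; print(cv2.minAreaRect((P*1000).astype(np.float32)))
```

```text
[0.44724617 0.26649791 0.3841997 ] [ 1.64384449e+02 -2.31723516e-02  9.09383573e+01]
[  5 133] [104 260]
((494.8157958984375, 34.53713607788086), (107.09066009521484, 56.518924713134766), 10.780668258666992)
```

View pics/w1.png

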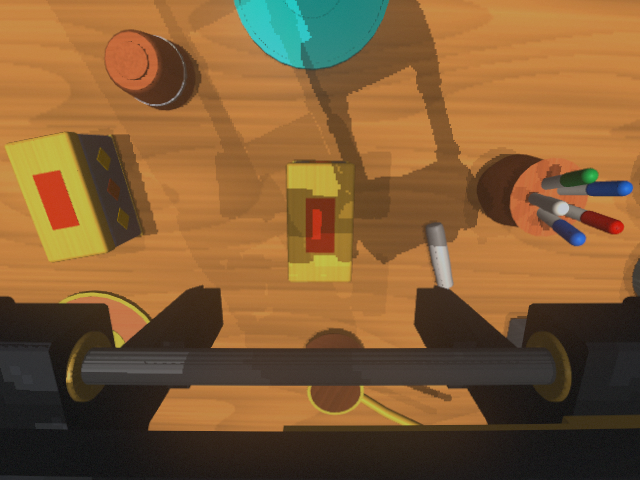

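The wrist view shows the left lid at columns 287–354, rows 162–282. It is centred between the fingers (220 and 415) and aligned with them. The contour my script picked was the middle tin, at (0.495, 0.0345), which agrees with the earlier value. I'll descend and grip.

>>> servo_tool --commands '[[[0, 0, -0.1, 0, 0, 0, -1], [0, 0, -0.14, 0, 0, 0, -1], [0, 0, -0.14, 0, 0, 0, -1], [0, 0, -0.14, 0, 0, 0, -1], [0, 0, -0.1, 0, 0, 0, -1], [0, 0, -0.07, 0, 0, 0, -1], [0, 0, -0.04, 0, 0, 0, -1], [0, 0, 0, 0, 0, 0, -1], [0, 0, 0, 0, 0, 0, 1], [0, 0, 0, 0, 0, 0, 1], [0, 0, 0, 0, 0, 0, 1], [0, 0, 0, 0, 0, 0, 1], [0, 0, 0, 0, 0, 0, 1], [0, 0, 0, 0, 0, 0, 1]]]'

```text
time_s: 2.65
position: [0.5181, 0.2691, 0.0374]
orientation: [179.9, 0.1, -178.9]
ft_force: [-0.8, 0.5, 4.6]
grip_width: 0.0598
grip_force: 30.0
```

>>> servo_tool --commands '[[[0, 0, 0.04, 0, 0, 0, 1], [0, 0, 0.08, 0, 0, 0, 1], [0, 0, 0.1, 0, 0, 0, 1], [0, 0, 0.1, 0, 0, 0, 1], [0, 0, 0.08, 0, 0, 0, 1], [0, 0, 0.04, 0, 0, 0, 1], [0, 0, 0, 0, 0, 0, 1], [0, 0, 0, 0, 0, 0, 1], [0, 0, 0, 0, 0, 0, 1]]]'

```text
time_s: 3.4
position: [0.5155, 0.2679, 0.1437]
orientation: [-179.9, -0.2, -178.8]
ft_force: [-0.8, -0.3, -5.0]
grip_width: 0.0595
grip_force: 30.0
```

```bash
cat > r.py <<'E'
from rig import env
import numpy as np
s=env.get_state()
for k in ['time_s','position','orientation','ft_force','wrist_torque','grip_width']: print(k,np.round(s[k],4))
E
python3 r.py
```

```text
time_s 3.4
position [0.5155 0.2679 0.1437]
orientation [-179.9136   -0.187  -178.8441]
ft_force [-0.7535 -0.3203 -5.0143]
wrist_torque [ 0.0334 -0.0272 -0.0199]
grip_width 0.0595
```

>>> servo_tool --commands '[[[0.12, 0, 0, 0, 0, 0, 1], [-0.12, 0, 0, 0, 0, 0, 1], [-0.12, 0, 0, 0, 0, 0, 1], [0.12, 0, 0, 0, 0, 0, 1], [0.12, 0, 0, 0, 0, 0, 1], [-0.12, 0, 0, 0, 0, 0, 1], [-0.12, 0, 0, 0, 0, 0, 1], [0.12, 0, 0, 0, 0, 0, 1], [0.12, 0, 0, 0, 0, 0, 1], [-0.12, 0, 0, 0, 0, 0, 1], [-0.12, 0, 0, 0, 0, 0, 1], [0, 0, 0, 0, 0, 0, 1], [0, 0, 0, 0, 0, 0, 1], [0, 0, 0, 0, 0, 0, 1], [0, 0, 0, 0, 0, 0, 1]]]'

```text
time_s: 4.65
position: [0.4873, 0.2686, 0.1454]
orientation: [-180.0, -0.0, -178.8]
ft_force: [-0.4, 0.9, -3.9]
grip_width: 0.0596
grip_force: 30.0
```

```bash
python3 r.py
```

```text
time_s 4.65
position [0.4873 0.2686 0.1454]
orientation [-1.799872e+02 -1.330000e-02 -1.788447e+02]
ft_force [-0.3951  0.8701 -3.8859]
wrist_torque [0.0131 0.0912 0.008 ]
grip_width 0.0596
```

>>> servo_tool --commands '[[[0.14, 0, 0, 0, 0, 0, 1], [0.1, 0, 0, 0, 0, 0, 1], [0, 0, 0, 0, 0, 0, 1], [0, 0, 0, 0, 0, 0, 1], [0, 0, 0, 0, 0, 0, 1], [0, 0, 0, 0, 0, 0, 1], [0, 0, 0, 0, 0, 0, 1]]]'

```text
time_s: 5.23
position: [0.5461, 0.2686, 0.1456]
orientation: [-180.0, -0.1, -178.8]
ft_force: [0.3, -0.4, -3.9]
grip_width: 0.0596
grip_force: 30.0
```

```bash
python3 r.py
```

```text
time_s 5.2333
position [0.5461 0.2686 0.1456]
orientation [-1.799855e+02 -5.580000e-02 -1.788279e+02]
ft_force [ 0.2744 -0.4474 -3.8879]
wrist_torque [ 0.0424 -0.0716 -0.0023]
grip_width 0.0596
```

>>> servo_tool --commands '[[[-0.14, 0, 0, 0, 0, 0, 1], [-0.1, 0, 0, 0, 0, 0, 1], [0, 0, 0, 0, 0, 0, 1], [0, 0, 0, 0, 0, 0, 1], [0, 0, 0, 0, 0, 0, 1], [0, 0, 0, 0, 0, 0, 1], [0, 0, 0, 0, 0, 0, 1]]]'

```text
time_s: 5.82
position: [0.4879, 0.2689, 0.1463]
orientation: [180.0, 0.1, -178.9]
ft_force: [1.0, -0.8, -4.7]
grip_width: 0.0601
grip_force: 30.0
```

```bash
python3 r.py
```

```text
time_s 5.8167
position [0.4879 0.2689 0.1463]
orientation [ 1.799746e+02  6.730000e-02 -1.788530e+02]
ft_force [ 0.9693 -0.8286 -4.6575]
wrist_torque [ 0.0443 -0.018   0.0282]
grip_width 0.0601
```

```bash
cat > n.py <<'E'
from rig import env
import numpy as np
L=[]
for i in range(8):
    env.snapshot('wrist'); s=env.get_state(); L.append(np.r_[s['wrist_torque'],s['ft_force'],s['position']])
L=np.array(L); print(s['time_s'],'my',L[:,1].round(3)); print('mean',L.mean(0).round(4)); print('std',L.std(0).round(4))
E
python3 n.py
```

```text
6.2167 my [-0.053 -0.065 -0.032 -0.062 -0.031 -0.055 -0.06  -0.008]
mean [ 2.0000e-04 -4.5600e-02  1.1000e-03 -1.5330e-01 -1.7110e-01 -4.6515e+00
  4.8740e-01  2.6860e-01  1.4580e-01]
std [2.210e-02 1.880e-02 2.800e-02 3.846e-01 5.501e-01 3.939e-01 2.000e-04
 1.000e-04 2.000e-04]
```

>>> servo_tool --commands '[[[0.14, 0, 0, 0, 0, 0, 1], [0.1, 0, 0, 0, 0, 0, 1], [0, 0, 0, 0, 0, 0, 1], [0, 0, 0, 0, 0, 0, 1], [0, 0, 0, 0, 0, 0, 1]]]'

```text
time_s: 6.63
position: [0.5465, 0.2684, 0.1454]
orientation: [-180.0, -0.1, -178.9]
ft_force: [-0.6, -0.3, -3.6]
grip_width: 0.0598
grip_force: 30.0
```

```bash
python3 n.py
```

```text
7.0333 my [-0.066 -0.182 -0.04  -0.007 -0.018 -0.045 -0.027 -0.08 ]
mean [ 2.160e-02 -5.800e-02  4.000e-04  2.125e-01 -6.720e-02 -4.890e+00
  5.462e-01  2.686e-01  1.457e-01]
std [3.760e-02 5.190e-02 5.200e-02 3.141e-01 3.497e-01 4.394e-01 3.000e-04
 1.000e-04 2.000e-04]
```

>>> servo_tool --commands '[[[-0.14, 0, 0, 0, 0, 0, 1], [-0.1, 0, 0, 0, 0, 0, 1], [0, 0, 0, 0, 0, 0, 1], [0, 0, 0, 0, 0, 0, 1], [0, 0, 0, 0, 0, 0, 1]]]'

```text
time_s: 7.45
position: [0.4874, 0.2689, 0.1463]
orientation: [180.0, 0.1, -178.8]
ft_force: [0.3, -0.4, -5.2]
grip_width: 0.0599
grip_force: 30.0
```

```bash
python3 n.py
```

```text
7.85 my [-0.035  0.025 -0.06   0.004  0.02  -0.051 -0.026 -0.01 ]
mean [ 1.0000e-04 -1.6700e-02  3.0000e-03  1.9150e-01  4.9000e-02 -4.7619e+00
  4.8780e-01  2.6880e-01  1.4610e-01]
std [3.950e-02 2.970e-02 3.190e-02 3.627e-01 4.828e-01 3.787e-01 2.000e-04
 1.000e-04 3.000e-04]
```

>>> servo_tool --commands '[[[0.14, 0, 0, 0, 0, 0, 1], [0.14, 0, 0, 0, 0, 0, 1], [-0.14, 0, 0, 0, 0, 0, 1], [-0.14, 0, 0, 0, 0, 0, 1], [0.14, 0, 0, 0, 0, 0, 1], [0.14, 0, 0, 0, 0, 0, 1], [-0.14, 0, 0, 0, 0, 0, 1], [-0.14, 0, 0, 0, 0, 0, 1], [0.14, 0, 0, 0, 0, 0, 1], [0.1, 0, 0, 0, 0, 0, 1], [0, 0, 0, 0, 0, 0, 1]]]'

```text
time_s: 8.77
position: [0.5498, 0.2682, 0.1449]
orientation: [-180.0, 0.2, -178.9]
ft_force: [2.6, 0.7, -4.1]
grip_width: 0.0599
grip_force: 30.0
```

```bash
sed -i 's/range(8)/range(14)/' n.py; python3 n.py
```

```text
9.4667 my [-0.063 -0.049  0.021  0.01   0.044  0.037  0.039  0.045  0.02   0.028
  0.031 -0.022 -0.025 -0.008]
mean [ 0.0272  0.0076 -0.008   0.0813 -0.2578 -4.7458  0.5471  0.2687  0.1459]
std [2.690e-02 3.400e-02 3.370e-02 7.442e-01 4.819e-01 5.459e-01 6.000e-04
 1.000e-04 1.000e-04]
```

>>> servo_tool --commands '[[[-0.14, 0, 0, 0, 0, 0, 1], [-0.1, 0, 0, 0, 0, 0, 1], [0, 0, 0, 0, 0, 0, 1]]]'

```text
time_s: 9.72
position: [0.4816, 0.2679, 0.1444]
orientation: [-179.9, -0.4, -178.8]
ft_force: [-0.8, -1.4, -5.8]
grip_width: 0.0597
grip_force: 30.0
```

```bash
python3 n.py
```

```text
10.4167 my [ 0.043 -0.009  0.042  0.028  0.022  0.034 -0.017  0.052 -0.027  0.01
 -0.016  0.016  0.011  0.028]
mean [ 0.0344  0.0155 -0.0076  0.1822 -0.1573 -4.8001  0.4873  0.2687  0.1459]
std [3.260e-02 2.380e-02 3.490e-02 6.308e-01 4.354e-01 5.944e-01 1.000e-03
 2.000e-04 4.000e-04]
```

>>> servo_tool --commands '[[[0.06, 0, -0.03, 0, 0, 0, 1], [0.06, 0, -0.07, 0, 0, 0, 1], [0, 0, -0.1, 0, 0, 0, 1], [0, 0, -0.1, 0, 0, 0, 1], [0, 0, -0.06, 0, 0, 0, 1], [0, 0, -0.03, 0, 0, 0, 1], [0, 0, -0.03, 0, 0, 0, 1], [0, 0, -0.01, 0, 0, 0, 1], [0, 0, 0, 0, 0, 0, 1], [0, 0, 0, 0, 0, 0, 1]]]'

```text
time_s: 11.25
position: [0.5285, 0.27, 0.047]
orientation: [179.8, 1.2, -178.8]
ft_force: [8.1, -7.6, 18.1]
grip_width: 0.06
grip_force: 30.0
```

```bash
python3 r.py
python3 - <<'E'
from h import *
s=snap('scene','sc2'); cv2.imwrite('pics/c2.png',cv2.resize(s['img'][170:330,330:530,::-1],None,fx=4,fy=3.75))
E
```

```text
time_s 11.25
position [0.5285 0.27   0.047 ]
orientation [ 179.7995    1.2272 -178.7543]
ft_force [ 8.1155 -7.5695 18.0663]
wrist_torque [-1.43   -1.4773  0.1366]
grip_width 0.06
```

View pics/c2.png

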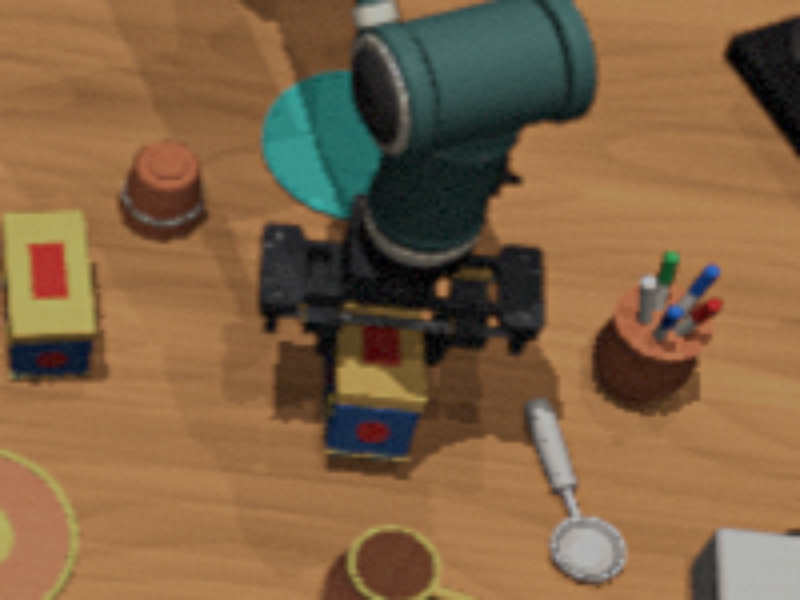

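The crop shows the tin under the gripper at about (375,400), touching the counter. The tool stands 10 mm higher than commanded and is pressing, so the tin has shifted in the grasp. I'll back off and read again.

>>> servo_tool --commands '[[[0, 0, 0.04, 0, 0, 0, 1], [0, 0, 0, 0, 0, 0, 1], [0, 0, 0, 0, 0, 0, 1]]]'

```text
time_s: 11.55
position: [0.517, 0.2688, 0.0485]
orientation: [180.0, 0.0, -178.9]
ft_force: [-0.3, 0.6, -6.0]
grip_width: 0.0602
grip_force: 29.9
```

```bash
python3 r.py
python3 - <<'E'
from h import *
s=load('scene0'); z=snap('scene','sc3')
def f(s,u0,u1,v0,v1): return cv2.resize(s['img'][v0:v1,u0:u1,::-1],None,fx=8,fy=8,interpolation=cv2.INTER_CUBIC)
cv2.imwrite('pics/c3.png',np.hstack([f(s,400,448,235,295),f(z,400,448,235,295)]))
E
```

```text
time_s 11.55
position [0.517  0.2688 0.0485]
orientation [ 1.799738e+02  1.230000e-02 -1.788563e+02]
ft_force [-0.3308  0.5949 -5.997 ]
wrist_torque [-0.052   0.0443 -0.0334]
grip_width 0.0602
```

View pics/c3.png

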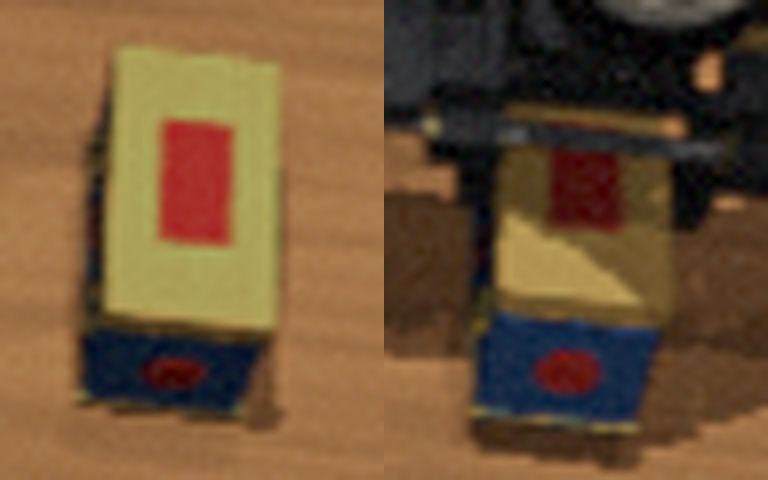

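```bash
cat > tilt.py <<'E'
from h import *
from scipy.optimize import least_squares
def fit(s,yaw,y0,x0,rear,front,bot):
    R=rot(s); r=cv2.Rodrigues(R.T)[0]; t=-R.T@np.array(s['xyz'])
    def f(p):
        x,y,z,a=p; c,sn=np.cos(a),np.sin(a)   # a>0 nose up, about tin centre
        Q=[]
        for l,h in [(-.055,.038),(.055,.038),(.055,-.038)]:
            L=l*c-h*sn; H=l*sn+h*c
            Q.append([x+L*np.cos(yaw),y+L*np.sin(yaw),z+H])
        P=cv2.projectPoints(np.array(Q),r,t,K(s),np.array(s['D']))[0].reshape(-1,2)
        return (P-np.array([rear,front,bot])).ravel()
    q=least_squares(f,[x0,y0,.04,0.]); p=q.x
    print('x %.4f y %.4f z %.4f noseup %.1f deg'%(*p[:3],np.degrees(p[3])),'res',q.fun.round(1))
E
python3 - <<'E'
from tilt import *
c=lambda x,y,o:(400+(x-o)/8,235+y/8)
fit(load('scene0'),.017,.268,.517,c(198,54,0),c(190,324,0),c(160,406,0))
fit(load('sc3'),.017,.268,.517,c(590,110,384),c(578,318,384),c(556,420,384))
E
```

```text
x 0.4818 y 0.2783 z -0.0222 noseup -3.6 deg res [ 0.2  0.   0.1 -0.1 -0.3  0. ]
x 0.3626 y 0.3148 z -0.2585 noseup 6.5 deg res [-0.7 -0.1  0.8  0.2 -0.1 -0.1]
```

```bash
sed -i "s/x,y,z,a=p;/z,a=p; x,y=x0,y0;/; s/\[x0,y0,.04,0.\]/[.04,0.]/; s/'x %.4f y %.4f z %.4f noseup %.1f deg'%(\*p\[:3\],np.degrees(p\[3\]))/'z %.4f noseup %.1f'%(p[0],np.degrees(p[1]))/" tilt.py
python3 - <<'E'
from tilt import *
c=lambda x,y,o:(400+(x-o)/8,235+y/8)
fit(load('scene0'),.017,.268,.517,c(198,54,0),c(190,324,0),c(160,406,0))
for dx in (-.005,0,.005,.01): fit(load('sc3'),.017,.268,.517+dx,c(590,110,384),c(578,318,384),c(556,420,384))
E
```

```text
z 0.0407 noseup -3.6 res [-0.2 -1.2 -0.4  0.2 -0.9  0.7]
z 0.0101 noseup 10.0 res [-3.6 -4.3 -1.8 -0.7 -3.4  2.5]
z 0.0181 noseup 10.7 res [-3.3 -4.2 -1.4 -0.7 -3.   2.9]
z 0.0261 noseup 11.3 res [-2.9 -4.1 -1.  -0.8 -2.6  3.2]
z 0.0341 noseup 12.0 res [-2.6 -4.  -0.5 -0.8 -2.2  3.5]
```

The tin has pitched nose-up by about 11° in the pads. I'll level it by turning the tool nose-down, then set it down gently.

>>> servo_tool --commands '[[[0, 0, 0.04, 0, 0, 0, 1], [0, 0, 0, 0, 0.048, 0, 1], [0, 0, 0, 0, 0.05, 0, 1], [0, 0, 0, 0, 0, 0, 1], [0, 0, -0.03, 0, 0, 0, 1], [0, 0, -0.02, 0, 0, 0, 1], [0, 0, 0, 0, 0, 0, 1], [0, 0, 0, 0, 0, 0, 1]]]'

```text
time_s: 12.27
position: [0.5151, 0.2683, 0.045]
orientation: [179.8, -11.3, -178.8]
ft_force: [0.1, 0.3, -4.7]
grip_width: 0.0598
grip_force: 30.0
```

```bash
python3 r.py
python3 - <<'E'
from h import *
s=load('scene0'); z=snap('scene','sc4')
def f(s,u0,u1,v0,v1): return cv2.resize(s['img'][v0:v1,u0:u1,::-1],None,fx=8,fy=8,interpolation=cv2.INTER_CUBIC)
cv2.imwrite('pics/c4.png',np.hstack([f(s,400,448,235,295),f(z,400,448,235,295)]))
E
```

```text
time_s 12.2667
position [0.5151 0.2683 0.045 ]
orientation [ 179.8255  -11.3127 -178.7937]
ft_force [ 0.1006  0.2579 -4.6943]
wrist_torque [-0.0109 -0.2176  0.0025]
grip_width 0.0598
```

View pics/c4.png

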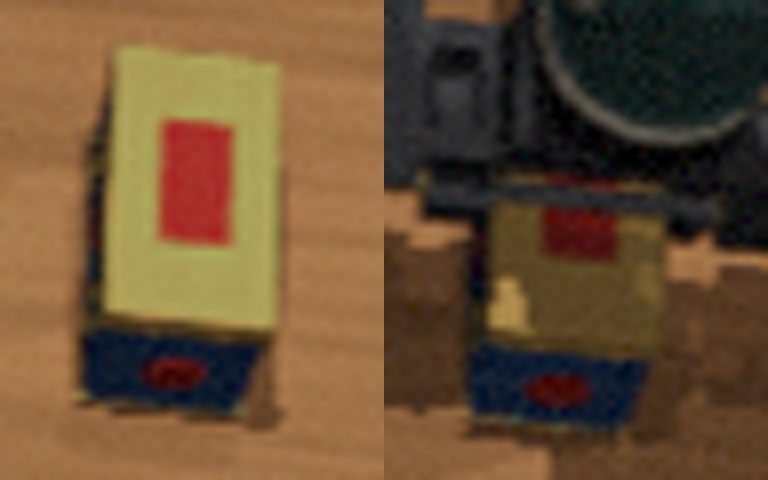

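Run:
```python
from h import *
c=lambda x,y,o:(400+(x-o)/8,235+y/8)
a,b=load('scene0'),load('sc4')
for z in (0,.004,.008,.012): print(z,plane(a,[c(160,406,0),c(195,244,0)],z)[0,:2],plane(b,[c(552,426,384)],z)[0,:2], 'label',plane(a,[c(195,244,0)],.076)[0,:2],plane(b,[c(578,258,384)],.076+z)[0,:2])
```

```text
0 [0.56737618 0.27141169] [0.57500355 0.27457893] label [0.54232147 0.27057913] [0.54792639 0.27043941]
0.004 [0.56946403 0.27086709] [0.5770707  0.27402573] label [0.54232147 0.27057913] [0.55018344 0.26986797]
0.008 [0.57155188 0.27032248] [0.57913785 0.27347253] label [0.54232147 0.27057913] [0.55244049 0.26929654]
0.012 [0.57363973 0.26977788] [0.581205   0.27291934] label [0.54232147 0.27057913] [0.55469755 0.26872511]
```

>>> servo_tool --commands '[[[-0.036, 0, 0, 0, 0, 0, 1], [0, 0, -0.012, 0, 0, 0, 1], [0, 0, -0.004, 0, 0, 0, 1], [0, 0, 0, 0, 0, 0, 1], [0, 0, 0, 0, 0, 0, 1]]]'

```text
time_s: 12.73
position: [0.508, 0.2687, 0.0419]
orientation: [179.8, -11.2, -178.8]
ft_force: [-0.9, -0.5, -5.0]
grip_width: 0.0597
grip_force: 30.0
```

>>> servo_tool --commands '[[[0, 0, -0.004, 0, 0, 0, 1], [0, 0, -0.004, 0, 0, 0, 1], [0, 0, 0, 0, 0, 0, 1]]]'

```text
time_s: 12.98
position: [0.5081, 0.2686, 0.0396]
orientation: [179.8, -11.2, -178.8]
ft_force: [-0.7, 0.2, -5.4]
grip_width: 0.0598
grip_force: 30.0
```

>>> servo_tool --commands '[[[0, 0, -0.004, 0, 0, 0, 1], [0, 0, -0.004, 0, 0, 0, 1], [0, 0, 0, 0, 0, 0, 1]]]'

```text
time_s: 13.23
position: [0.5086, 0.2687, 0.0385]
orientation: [179.8, -11.2, -178.8]
ft_force: [1.4, -0.8, -0.1]
grip_width: 0.0595
grip_force: 30.0
```

>>> servo_tool --commands '[[[0, 0, -0.004, 0, 0, 0, 1], [0, 0, 0, 0, 0, 0, -1], [0, 0, 0, 0, 0, 0, -1], [0, 0, 0, 0, 0, 0, -1], [0, 0, 0, 0, 0, 0, -1], [0, 0, 0, 0, 0, 0, -1], [0, 0, 0.06, 0, 0, 0, -1], [0, 0, 0.14, 0, 0, 0, -1], [0, 0, 0.14, 0, 0, 0, -1], [0, -0.12, 0.06, 0, -0.049, 0, -1], [0, -0.14, 0, 0, -0.049, 0, -1], [0, -0.14, 0, 0, 0, 0.02, -1], [0, -0.14, 0, 0, 0, 0.02, -1], [0, -0.14, 0, 0, 0, 0.02, -1], [0, -0.12, 0, 0, 0, 0.02, -1], [0, 0, 0, 0, 0, 0, -1]]]'

```text
time_s: 14.57
position: [0.5075, 0.0645, 0.1369]
orientation: [-179.9, -0.0, -169.8]
ft_force: [-1.0, -0.0, -0.5]
grip_width: 0.0882
grip_force: 0.0
```

Run:
```python
from h import *
t,s=snap('top','t5'),snap('scene','s5')
print(env.get_state()['position'],env.get_state()['orientation'])
for n,q,c in [('top',t,[(207,242),(404,253)]),('scene',s,[(423,258),(342,242),(251,228)])]:
  for h in lids(q,c):
    b=cv2.minAreaRect((plane(q,h,.076)[:,:2]*1000).astype(np.float32)); print(n,np.round(b[0],1),np.round(b[1],1),round(b[2],1))
```

```text
[0.50793678 0.06788847 0.13690297] [ 1.79971416e+02  1.20384484e-02 -1.69867091e+02]
top [520.7 266.4] [110.4  58.8] 0.7
top [ 484.  -236.6] [ 61.7 110.8] 74.9
scene [521.2 267.3] [106.4  58.7] 1.6
scene [541.7  63.6] [ 3.2 14.2] 7.8
scene [ 483.4 -237.9] [ 58.4 108.3] 75.7
```

The left tin stands level again at (0.521, 0.267), 4 mm from where it started. For the middle tin I'll grip nearer mid-height and shake a little more softly.

>>> servo_tool --commands '[[[-0.04, -0.134, 0, 0, 0, 0.001, -1], [0, 0, -0.06, 0, 0, 0, -1], [0, 0, -0.12, 0, 0, 0, -1], [0, 0, -0.12, 0, 0, 0, -1], [0, 0, -0.08, 0, 0, 0, -1], [0, 0, -0.04, 0, 0, 0, -1], [0, 0, 0, 0, 0, 0, -1], [0, 0, 0, 0, 0, 0, -1]]]'

```text
time_s: 15.33
position: [0.4981, 0.036, 0.0318]
orientation: [180.0, -0.0, -169.5]
ft_force: [-0.2, 0.1, 0.2]
grip_width: 0.088
grip_force: 0.0
```

>>> servo_tool --commands '[[[0, 0, 0, 0, 0, 0, 1], [0, 0, 0, 0, 0, 0, 1], [0, 0, 0, 0, 0, 0, 1], [0, 0, 0, 0, 0, 0, 1], [0, 0, 0, 0, 0, 0, 1], [0, 0, 0, 0, 0, 0, 1]]]'

```text
time_s: 15.83
position: [0.4988, 0.0351, 0.0328]
orientation: [-180.0, 0.1, -169.6]
ft_force: [-1.0, -0.1, 4.5]
grip_width: 0.06
grip_force: 30.0
```

>>> servo_tool --commands '[[[0, 0, 0.04, 0, 0, 0, 1], [0, 0, 0.08, 0, 0, 0, 1], [0, 0, 0.1, 0, 0, 0, 1], [0, 0, 0.1, 0, 0, 0, 1], [0, 0, 0.08, 0, 0, 0, 1], [0, 0, 0.04, 0, 0, 0, 1], [0, 0, 0, 0, 0, 0, 1], [0, 0, 0, 0, 0, 0, 1], [0, 0, 0, 0, 0, 0, 1]]]'

```text
time_s: 16.58
position: [0.4966, 0.0351, 0.1402]
orientation: [180.0, -0.2, -169.6]
ft_force: [-0.9, 0.1, -2.4]
grip_width: 0.06
grip_force: 30.0
```

```bash
sed -i 's/range(14)/range(10)/' n.py; python3 n.py
```

```text
17.0833 my [ 0.045  0.021  0.033 -0.045 -0.044  0.004 -0.032 -0.039  0.01   0.001]
mean [ 0.0342 -0.0045  0.0072  0.2764 -0.2261 -2.1044  0.4972  0.0351  0.1407]
std [2.900e-02 3.170e-02 2.790e-02 3.866e-01 5.753e-01 5.802e-01 5.000e-04
 0.000e+00 6.000e-04]
```

>>> servo_tool --commands '[[[0.11, 0.02, 0, 0, 0, 0, 1], [-0.11, -0.02, 0, 0, 0, 0, 1], [-0.11, -0.02, 0, 0, 0, 0, 1], [0.11, 0.02, 0, 0, 0, 0, 1], [0.11, 0.02, 0, 0, 0, 0, 1], [-0.11, -0.02, 0, 0, 0, 0, 1], [-0.11, -0.02, 0, 0, 0, 0, 1], [0.11, 0.02, 0, 0, 0, 0, 1], [0.11, 0.02, 0, 0, 0, 0, 1], [-0.11, -0.02, 0, 0, 0, 0, 1], [-0.11, -0.02, 0, 0, 0, 0, 1], [0, 0, 0, 0, 0, 0, 1], [0, 0, 0, 0, 0, 0, 1]]]'

```text
time_s: 18.17
position: [0.4694, 0.0301, 0.1411]
orientation: [180.0, -0.1, -169.6]
ft_force: [0.5, -0.2, -2.2]
grip_width: 0.0601
grip_force: 30.0
```

```bash
python3 n.py
```

```text
18.6667 my [ 0.014  0.003 -0.022 -0.025  0.044  0.074  0.019 -0.006 -0.005  0.004]
mean [ 2.6600e-02  9.9000e-03  8.0000e-04  1.6890e-01  3.8750e-01 -1.9601e+00
  4.7130e-01  3.0200e-02  1.4230e-01]
std [1.980e-02 2.840e-02 2.390e-02 5.273e-01 5.376e-01 5.859e-01 4.000e-04
 0.000e+00 3.000e-04]
```

>>> servo_tool --commands '[[[0.11, 0.02, 0, 0, 0, 0, 1], [0.11, 0.02, 0, 0, 0, 0, 1], [0, 0, 0, 0, 0, 0, 1], [0, 0, 0, 0, 0, 0, 1]]]'

```text
time_s: 19.0
position: [0.5265, 0.0403, 0.1417]
orientation: [-180.0, -0.0, -169.5]
ft_force: [-0.5, -0.5, -1.3]
grip_width: 0.0593
grip_force: 30.0
```

```bash
python3 n.py
```

```text
19.5 my [ 0.014  0.059 -0.05   0.008  0.018 -0.037  0.01   0.009  0.005  0.024]
mean [ 0.0312  0.0059  0.0077 -0.2466  0.1704 -2.135   0.5248  0.0401  0.1417]
std [2.130e-02 2.900e-02 1.690e-02 4.729e-01 3.988e-01 4.309e-01 3.000e-04
 0.000e+00 2.000e-04]
```

>>> servo_tool --commands '[[[-0.11, -0.02, 0, 0, 0, 0, 1], [-0.11, -0.02, 0, 0, 0, 0, 1], [0, 0, 0, 0, 0, 0, 1], [0, 0, 0, 0, 0, 0, 1]]]'

```text
time_s: 19.83
position: [0.4693, 0.03, 0.1416]
orientation: [180.0, -0.0, -169.6]
ft_force: [1.3, 0.7, -0.9]
grip_width: 0.0598
grip_force: 30.0
```

```bash
python3 n.py
```

```text
20.3333 my [-0.018 -0.074 -0.009  0.031 -0.004 -0.025 -0.011  0.026  0.012 -0.004]
mean [ 0.0519 -0.0076 -0.0083  0.0654 -0.2642 -1.7061  0.4713  0.0302  0.1421]
std [2.340e-02 2.800e-02 3.030e-02 6.098e-01 3.421e-01 5.568e-01 4.000e-04
 0.000e+00 2.000e-04]
```

The middle tin is silent: the moment stays within ±0.01 N·m over every stroke. I'll set it back.

>>> servo_tool --commands '[[[0.06, 0.01, -0.03, 0, 0, 0, 1], [0.05, 0.01, -0.07, 0, 0, 0, 1], [0, 0, -0.1, 0, 0, 0, 1], [0, 0, -0.1, 0, 0, 0, 1], [0, 0, -0.06, 0, 0, 0, 1], [0, 0, -0.03, 0, 0, 0, 1], [0, 0, -0.02, 0, 0, 0, 1], [0, 0, -0.012, 0, 0, 0, 1], [0, 0, 0, 0, 0, 0, 1], [0, 0, 0, 0, 0, 0, 1]]]'

```text
time_s: 21.17
position: [0.499, 0.0352, 0.0373]
orientation: [-180.0, 0.1, -169.6]
ft_force: [0.1, -0.4, -1.3]
grip_width: 0.0598
grip_force: 30.0
```

>>> servo_tool --commands '[[[0, 0, -0.006, 0, 0, 0, 1], [0, 0, -0.006, 0, 0, 0, 1], [0, 0, -0.004, 0, 0, 0, 1], [0, 0, 0, 0, 0, 0, 1]]]'

```text
time_s: 21.5
position: [0.4993, 0.0352, 0.0334]
orientation: [-180.0, 0.1, -169.6]
ft_force: [1.3, 0.5, 2.4]
grip_width: 0.0593
grip_force: 30.0
```

>>> servo_tool --commands '[[[0, 0, 0, 0, 0, 0, -1], [0, 0, 0, 0, 0, 0, -1], [0, 0, 0, 0, 0, 0, -1], [0, 0, 0, 0, 0, 0, -1], [0, 0, 0, 0, 0, 0, -1], [0, 0, 0.06, 0, 0, 0, -1], [0, 0, 0.12, 0, 0, 0, -1], [0, 0, 0.14, 0, 0, 0, -1], [0, 0, 0.1, 0, 0, 0, -1], [-0.008, -0.136, 0, 0, 0, -0.027, -1], [-0.008, -0.136, 0, 0, 0, -0.027, -1], [-0.008, -0.136, 0, 0, 0, -0.027, -1], [-0.008, -0.136, 0, 0, 0, -0.027, -1], [-0.008, -0.136, 0, 0, 0, -0.027, -1], [-0.007, -0.136, 0, 0, 0, -0.027, -1], [-0.007, -0.136, 0, 0, 0, -0.027, -1], [-0.007, -0.137, 0, 0, 0, -0.029, -1], [0, 0, 0, 0, 0, 0, -1], [0, 0, 0, 0, 0, 0, -1]]]'

```text
time_s: 23.08
position: [0.4823, -0.2386, 0.1371]
orientation: [180.0, -0.0, 165.3]
ft_force: [0.5, 0.2, -0.3]
grip_width: 0.088
grip_force: 0.0
```

Run:
```python
from h import *
t,s=snap('top','t6'),snap('scene','s6')
print(env.get_state()['position'],env.get_state()['orientation'])
for n,q,c in [('top',t,[(207,242),(298,248)]),('scene',s,[(423,258),(342,242)])]:
  for h in lids(q,c):
    b=cv2.minAreaRect((plane(q,h,.076)[:,:2]*1000).astype(np.float32)); print(n,np.round(b[0],1),np.round(b[1],1),round(b[2],1))
```

```text
[ 0.48237531 -0.23647071  0.13688708] [ 1.79953352e+02 -5.88915451e-02  1.65459570e+02]
top [520.7 266.4] [110.3  58.8] 0.7
top [498.9  34.7] [110.7  60.3] 10.3
scene [521.2 267.2] [106.4  58.9] 1.6
scene [499.   34.2] [106.4  59.4] 10.8
```

The middle tin is back in place to within 1 mm. Next is the right tin.

>>> servo_tool --commands '[[[0.006, 0, -0.06, 0, 0, 0, -1], [0, 0, -0.12, 0, 0, 0, -1], [0, 0, -0.12, 0, 0, 0, -1], [0, 0, -0.08, 0, 0, 0, -1], [0, 0, -0.044, 0, 0, 0, -1], [0, 0, 0, 0, 0, 0, -1], [0, 0, 0, 0, 0, 0, 1], [0, 0, 0, 0, 0, 0, 1], [0, 0, 0, 0, 0, 0, 1], [0, 0, 0, 0, 0, 0, 1], [0, 0, 0, 0, 0, 0, 1], [0, 0, 0, 0, 0, 0, 1]]]'

```text
time_s: 24.18
position: [0.4854, -0.2378, 0.0328]
orientation: [-180.0, 0.2, 165.5]
ft_force: [-0.2, 0.6, 5.8]
grip_width: 0.0597
grip_force: 30.0
```

>>> servo_tool --commands '[[[0, 0, 0.04, 0, 0, 0, 1], [0, 0, 0.08, 0, 0, 0, 1], [0, 0, 0.1, 0, 0, 0, 1], [0, 0, 0.1, 0, 0, 0, 1], [0, 0, 0.08, 0, 0, 0, 1], [0, 0, 0.04, 0, 0, 0, 1], [0, 0, 0, 0, 0, 0, 1], [0, 0, 0, 0, 0, 0, 1], [0, 0, 0, 0, 0, 0, 1]]]'

```text
time_s: 24.93
position: [0.4831, -0.2365, 0.1397]
orientation: [180.0, -0.2, 165.5]
ft_force: [-1.3, 0.7, -2.6]
grip_width: 0.0598
grip_force: 30.0
```

```bash
python3 n.py
```

```text
25.4333 my [ 0.03   0.034 -0.06  -0.028 -0.007 -0.031 -0.001 -0.02  -0.022 -0.013]
mean [-0.0151 -0.0117  0.0067  0.3101 -0.0331 -1.868   0.4836 -0.2367  0.1401]
std [1.350e-02 2.670e-02 3.440e-02 5.701e-01 2.174e-01 5.495e-01 5.000e-04
 3.000e-04 7.000e-04]
```

>>> servo_tool --commands '[[[0.108, -0.028, 0, 0, 0, 0, 1], [-0.108, 0.028, 0, 0, 0, 0, 1], [-0.108, 0.028, 0, 0, 0, 0, 1], [0.108, -0.028, 0, 0, 0, 0, 1], [0.108, -0.028, 0, 0, 0, 0, 1], [-0.108, 0.028, 0, 0, 0, 0, 1], [-0.108, 0.028, 0, 0, 0, 0, 1], [0.108, -0.028, 0, 0, 0, 0, 1], [0.108, -0.028, 0, 0, 0, 0, 1], [-0.108, 0.028, 0, 0, 0, 0, 1], [-0.108, 0.028, 0, 0, 0, 0, 1], [0, 0, 0, 0, 0, 0, 1], [0, 0, 0, 0, 0, 0, 1]]]'

```text
time_s: 26.52
position: [0.4562, -0.2297, 0.1407]
orientation: [180.0, -0.1, 165.4]
ft_force: [0.5, -0.3, -1.3]
grip_width: 0.0596
grip_force: 30.0
```

```bash
python3 n.py
```

```text
27.0167 my [-0.049 -0.048 -0.022  0.017  0.034 -0.012  0.021 -0.037  0.033  0.015]
mean [ 1.100e-03 -4.800e-03  5.900e-03  1.693e-01  1.253e-01 -1.696e+00
  4.580e-01 -2.304e-01  1.419e-01]
std [2.100e-02 3.110e-02 2.710e-02 4.337e-01 4.879e-01 6.049e-01 3.000e-04
 2.000e-04 3.000e-04]
```

>>> servo_tool --commands '[[[0.108, -0.028, 0, 0, 0, 0, 1], [0.108, -0.028, 0, 0, 0, 0, 1], [0, 0, 0, 0, 0, 0, 1], [0, 0, 0, 0, 0, 0, 1]]]'

```text
time_s: 27.35
position: [0.5122, -0.2444, 0.1412]
orientation: [180.0, -0.0, 165.5]
ft_force: [-0.7, -0.1, -2.8]
grip_width: 0.0598
grip_force: 30.0
```

```bash
python3 n.py
```

```text
27.85 my [ 0.    -0.008 -0.008  0.056 -0.025  0.028  0.001 -0.041  0.012 -0.016]
mean [ 5.4000e-03 -1.0000e-04  5.2000e-03  4.1700e-02  9.8400e-02 -2.0414e+00
  5.1060e-01 -2.4390e-01  1.4120e-01]
std [1.590e-02 2.590e-02 2.270e-02 5.584e-01 4.253e-01 5.828e-01 3.000e-04
 1.000e-04 2.000e-04]
```

>>> servo_tool --commands '[[[-0.108, 0.028, 0, 0, 0, 0, 1], [-0.108, 0.028, 0, 0, 0, 0, 1], [0, 0, 0, 0, 0, 0, 1], [0, 0, 0, 0, 0, 0, 1]]]'

```text
time_s: 28.18
position: [0.456, -0.2297, 0.1411]
orientation: [180.0, -0.0, 165.4]
ft_force: [0.8, -0.2, -2.1]
grip_width: 0.0597
grip_force: 30.0
```

```bash
python3 n.py
```

```text
28.6833 my [ 0.001  0.007 -0.052 -0.048 -0.007  0.068 -0.002 -0.027 -0.038 -0.031]
mean [-1.500e-03 -1.290e-02 -4.700e-03  3.648e-01 -2.593e-01 -1.809e+00
  4.580e-01 -2.304e-01  1.416e-01]
std [2.230e-02 3.360e-02 2.530e-02 5.922e-01 3.833e-01 4.255e-01 3.000e-04
 2.000e-04 3.000e-04]
```

The right tin is silent too: its moment stays within ±0.013 N·m, and at 0.19 kg in total it has no room for the ball. So the left tin is the one that rattles; its moment wandered between -0.06 and +0.04 N·m. I'll put the right tin back.

>>> servo_tool --commands '[[[0.058, -0.014, -0.03, 0, 0, 0, 1], [0.05, -0.014, -0.07, 0, 0, 0, 1], [0, 0, -0.1, 0, 0, 0, 1], [0, 0, -0.1, 0, 0, 0, 1], [0, 0, -0.06, 0, 0, 0, 1], [0, 0, -0.03, 0, 0, 0, 1], [0, 0, -0.02, 0, 0, 0, 1], [0, 0, -0.012, 0, 0, 0, 1], [0, 0, -0.006, 0, 0, 0, 1], [0, 0, -0.006, 0, 0, 0, 1], [0, 0, -0.004, 0, 0, 0, 1], [0, 0, 0, 0, 0, 0, 1], [0, 0, 0, 0, 0, 0, 1]]]'

```text
time_s: 29.77
position: [0.4858, -0.2378, 0.0335]
orientation: [-180.0, 0.2, 165.5]
ft_force: [1.1, 0.5, 4.3]
grip_width: 0.0599
grip_force: 30.0
```

>>> servo_tool --commands '[[[0, 0, 0, 0, 0, 0, -1], [0, 0, 0, 0, 0, 0, -1], [0, 0, 0, 0, 0, 0, -1], [0, 0, 0, 0, 0, 0, -1], [0, 0, 0, 0, 0, 0, -1], [0, 0, 0.06, 0, 0, 0, -1], [0, 0, 0.12, 0, 0, 0, -1], [0, 0, 0.14, 0, 0, 0, -1], [0, 0, 0.1, 0, 0, 0, -1]]]'

```text
time_s: 30.52
position: [0.4845, -0.2373, 0.1388]
orientation: [-180.0, 0.1, 165.5]
ft_force: [0.2, -0.6, -0.3]
grip_width: 0.088
grip_force: 0.0
```

>>> servo_tool --commands '[[[0.011, 0.08, 0, 0, 0, 0.01, -1], [0.011, 0.155, 0, 0, 0, 0.01, -1], [0.011, 0.155, 0, 0, 0, 0.01, -1], [0.011, 0.155, 0, 0, 0, 0.01, -1], [0.011, 0.155, 0, 0, 0, 0.01, -1], [0.011, 0.155, 0, 0, 0, 0.01, -1], [0.011, 0.155, 0, 0, 0, 0.01, -1], [0.011, 0.155, 0, 0, 0, 0.01, -1], [0.011, 0.155, 0, 0, 0, 0.01, -1], [0.011, 0.155, 0, 0, 0, 0.01, -1], [0.011, 0.155, 0, 0, 0, 0.01, -1], [0.011, 0.155, 0, 0, 0, 0.01, -1], [0.011, 0.155, 0, 0, 0, 0.01, -1], [0.003, 0.076, 0, 0, 0, 0.006, -1], [0, 0, 0, 0, 0, 0, -1], [0, 0, 0, 0, 0, 0, -1]]]'

```text
time_s: 31.85
position: [0.5203, 0.2676, 0.1363]
orientation: [-180.0, -0.0, -178.8]
ft_force: [-1.3, -0.2, -0.5]
grip_width: 0.0881
grip_force: 0.0
```

Run:
```python
from h import *
t,s=snap('top','t7'),snap('scene','s7')
print(env.get_state()['position'],env.get_state()['orientation'])
for n,q,c in [('top',t,[(298,248),(404,253)]),('scene',s,[(342,242),(251,228)])]:
  for h in lids(q,c):
    b=cv2.minAreaRect((plane(q,h,.076)[:,:2]*1000).astype(np.float32)); print(n,np.round(b[0],1),np.round(b[1],1),round(b[2],1))
```

```text
[0.52033264 0.26590767 0.13631863] [-1.79940296e+02 -5.62988869e-02 -1.78973615e+02]
top [498.9  34.7] [110.5  60.3] 10.3
top [ 485.3 -235.6] [ 61.9 111. ] 74.9
scene [498.9  34. ] [106.6  60. ] 11.3
scene [ 485.  -236.9] [ 58.5 108.5] 75.4
```

>>> servo_tool --commands '[[[0, 0, -0.06, 0, 0, 0, -1], [0, 0, -0.12, 0, 0, 0, -1], [0, 0, -0.12, 0, 0, 0, -1], [0, 0, -0.08, 0, 0, 0, -1], [0, 0, -0.041, 0, 0, 0, -1], [0, 0, 0, 0, 0, 0, -1], [0, 0, 0, 0, 0, 0, 1], [0, 0, 0, 0, 0, 0, 1], [0, 0, 0, 0, 0, 0, 1], [0, 0, 0, 0, 0, 0, 1], [0, 0, 0, 0, 0, 0, 1], [0, 0, 0, 0, 0, 0, 1]]]'

```text
time_s: 32.95
position: [0.522, 0.2677, 0.0332]
orientation: [179.9, 0.2, -179.0]
ft_force: [-0.6, 0.4, 4.9]
grip_width: 0.0596
grip_force: 30.0
```

>>> servo_tool --commands '[[[0, 0, 0.02, 0, 0, 0, 1], [0, 0, 0.04, 0, 0, 0, 1], [0, 0, 0.06, 0, 0, 0, 1], [0, 0, 0.08, 0, 0, 0, 1], [0, 0, 0.08, 0, 0, 0, 1], [0, 0, 0.06, 0, 0, 0, 1], [0, 0, 0.05, 0, 0, 0, 1], [0, 0, 0.03, 0, 0, 0, 1], [0, 0, 0, 0, 0, 0, 1], [0, 0, 0, 0, 0, 0, 1], [0, 0, 0, 0, 0, 0, 1]]]'

```text
time_s: 33.87
position: [0.5198, 0.2664, 0.1352]
orientation: [-179.9, -0.1, -179.0]
ft_force: [-0.3, 0.1, -5.9]
grip_width: 0.0596
grip_force: 30.0
```

```bash
python3 n.py
```

```text
34.3667 my [-0.053 -0.055 -0.035 -0.09  -0.075 -0.036 -0.081 -0.069 -0.117  0.013]
mean [ 0.0179 -0.0598  0.0079  0.4284 -0.3052 -4.4555  0.5202  0.2667  0.1357]
std [3.720e-02 3.380e-02 1.810e-02 5.919e-01 2.286e-01 4.964e-01 4.000e-04
 2.000e-04 5.000e-04]
```

>>> servo_tool --commands '[[[0.02, -0.031, 0, 0, 0, 0, 1], [0.04, -0.062, 0, 0, 0, 0, 1], [0.06, -0.093, 0, 0, 0, 0, 1], [0.06, -0.093, 0, 0, 0, 0, 1], [0.06, -0.093, 0, 0, 0, 0, 1], [0.06, -0.093, 0, 0, 0, 0, 1], [0.06, -0.093, 0, 0, 0, 0, 1], [0.06, -0.093, 0, 0, 0, 0, 1], [0.06, -0.093, 0, 0, 0, 0, 1], [0.06, -0.093, 0, 0, 0, 0, 1], [0.06, -0.093, 0, 0, 0, 0, 1], [0.05, -0.077, 0, 0, 0, 0, 1], [0.032, -0.047, 0, 0, 0, 0, 1], [0, 0, 0, 0, 0, 0, 1], [0, 0, 0, 0, 0, 0, 1], [0, 0, 0, 0, 0, 0, 1]]]'

```text
time_s: 35.7
position: [0.6906, 0.004, 0.1362]
orientation: [180.0, -0.1, -179.0]
ft_force: [0.0, 0.2, -3.6]
grip_width: 0.0593
grip_force: 30.0
```

```bash
python3 n.py
python3 - <<'E'
from h import *
z=snap('scene','s8'); cv2.imwrite('pics/c8.png',cv2.resize(z['img'][200:340,240:427,::-1],None,fx=4,fy=4,interpolation=cv2.INTER_CUBIC))
E
```

```text
36.2 my [ 0.004  0.012 -0.034 -0.02  -0.038 -0.074 -0.056  0.014  0.015 -0.04 ]
mean [ 3.9000e-02 -2.1600e-02  9.3000e-03 -7.3000e-03 -1.9460e-01 -4.5904e+00
  6.9090e-01  4.2000e-03  1.3660e-01]
std [3.040e-02 3.010e-02 3.100e-02 5.146e-01 5.522e-01 3.799e-01 2.000e-04
 3.000e-04 1.000e-04]
```

View pics/c8.png

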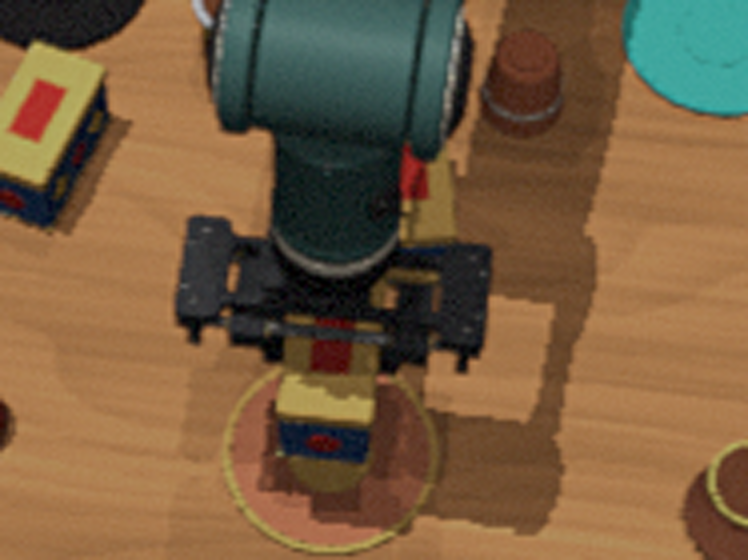

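The final view shows the tin level over the middle of the copper tray, with its front face at about (323,440). The underside is about 10 cm above the tray, and the other two tins are standing. The moment shifted again during the carry (-0.06 to -0.02 N·m), and at 0.46 kg this is the only tin heavy enough to hold the ball. I'll hand in.

```bash
python3 -c "
from rig import env
print(env.hand_in())"
```

```text
the job is handed in; nothing more can be done
None
```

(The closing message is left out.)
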